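# Open the boot gauge to its end stop

## Robot

A 6-joint arm with a two-finger parallel gripper is mounted at the origin on the work surface. World frame = base frame: x ahead of the robot, y to its left, z up, the work surface at z = 0. Lengths are in m, angles in rad, forces in N, time in s.
With the tool pointing down it reaches from about 0.35 to 0.975 m from the base axis. Payload 4.9 kg.
Tool frame: the origin (TCP) lies midway between the tips of the shut fingers; the grasp point (between the pads) lies 19 mm behind it; z points along the fingers, y is the line along which they close (so a half turn about z gives the same grasp; the last joint's range is limited). The gripper opens to 85 mm and grips with 20 to 120 N. Pads are 22 mm wide; open, the fingers measure 114 mm over their backs; the gripper's body (76 mm by 85 mm) begins 54 mm behind the grasp point. The pads swing forward as they close: fully open they stand 13 mm farther back than shut.
Start: joints at [1.046, 0.053, 1.613, -0, 1.476, -0.119], TCP at [0.247, 0.574, 0.231] pointing down, gripper open.
Joint ranges: [-3.01, 3.01], [-1.01, 2.22], [0.06, 2.58], [-1.02, 4.17], [0.09, 2.62], [-3.14, 3.14]. Speed limits (rad/s): [2.57, 2.57, 3.14, 3.14, 3.14, 3.14].

## Interface

Orientations are given as a rotation vector (axis times angle).
In Python, from station import ctrl, optics, job gives the robot as it stands.
- The arm moves only by the shell command python3 -m jog 'ROWS' [OPENING] [FORCE]. ROWS is JSON, a list of rows, each a list of 2 entries, a list of its own where there are three numbers: the shift along the tool's x, y, z in m, then the turn, a rotation vector about the tool's x, y, z in rad. A call has 1 to 5 rows; each row is the pose to reach, as a shift and turn from the pose commanded when the call began, along the tool's axes at that moment; what a row does not reach only later rows make up. A row lasts 1/10 s, in which the tool goes at most 50 mm and 8.59 degrees, less where a joint would pass 70% of its speed; a pose out of reach is approached as far as the arm can. A call with a gripper value outside its range is refused whole. OPENING is the opening, from 0 (shut) to 1 (fully open), set as the call begins (- or left out, the last holds). The fingers move at their own pace and stop on an object; FORCE is the grip in N (left out, the last holds). Time passes only in rows, so rows that repeat a pose let the fingers close. It gives the time, the measured TCP pose, the force, the opening and the grip force at its end, in the units of the state.
- ctrl.get_obs(): the state, without advancing time (a new reading comes with each control period).
- optics.get_image(name): name is "side" or "top"; returns a dict with "image" (420x560x3 uint8, blue, green, red), "fx", "fy", "cx", "cy" (pixels), "rvec" (rotation vector, rad) and "tvec" (3), from world to camera coordinates, as OpenCV has them. Camera axes: x right, y down, z forward; pixel columns grow to the right and rows downward; lengths in m; the calibration is good to about 2 mm. A picture is of the moment at which its call begins. There is no depth.
- job.finish_job(): hands the job in; it is judged then, once.
The state is a dict: "t": time; "q": joint angles; "dq": joint speeds; "effort": joint torques, N m; "tool_pos": TCP position; "tool_rot": TCP orientation; "contact_force": force on the tool from outside, world axes, zero at the start; "wrist_torque": the same for the moment, N m; "opening": finger opening in m; "grip_force": force on a finger pad.
Only numpy, scipy, OpenCV 4.12 (cv2) and the standard library are available. Lean on these libraries where they do the work, as an engineer would, in place of code of your own. Each camera call takes 0.05 s, during which the arm holds its last target. There are 200 camera calls.

## Task

Open the boot gauge on the bench for the next boot: press the round lock button on top of its sliding carriage with a fingertip and, keeping it down all the way, push the carriage along the rail away from the heel cup until it stands fully against the end block. Only then let the button spring up again and take the hand away. This is done by pressing and pushing alone: pick nothing up, and leave the brush, the tin and the jar where they stand.

Things in the scene. Friction and masses are not known exactly. Their poses are not given: they have to be found in the camera images.
- gauge: Boot gauge fixed flat on the bench, any yaw: plywood board 420 x 110 mm, 12 mm thick. Origin: centre of its underside, on the bench. x axis: along the steel rail (50 mm wide, top 28 mm above the bench), pointing from the heel cup (curved aluminium wall around x = -155 to -200 mm, top 72 mm above the bench) to the end block; z up.
- end_block (a point): Point on the end block's face towards the carriage, at gauge x = +135 mm, 46 mm above the bench (its top edge), mid-width. Dark steel block 26 mm thick, 90 mm wide.
- carriage (a joint): Carriage's travel along the gauge's x axis, m: 0 nearest the heel cup, 0.155 hard against the end block. Its centre (and the button's) is at gauge x = joint - 0.072, y = 0. A toothed lock (8 mm steps, up to 2.5 mm play each way) holds it while the button is up; with the button down it slides against about 1.2 N. Grey plastic, 104 mm long, 74 mm wide, flat deck 44 mm above the bench, open to both sides.
- ledge (a point): Middle of the top edge of the carriage's push ledge, on its inner face (towards the button): a wall across the deck at the end-block end, 12 mm thick, 74 mm wide, 16 mm over the deck (60 mm above the bench), 40 mm from the button's axis. A fingertip on the button can push on it.
- toe_plate (a point): Middle of the top edge of the carriage's aluminium toe plate, on its inner face (towards the button): stands across the carriage's heel-cup end, 8 mm thick, 90 mm wide, top 80 mm above the bench, 42 mm from the button's axis.
- lock_button (a joint): How far the lock button is pressed, m: 0 up (locked), 0.006 fully down; springs up by itself. About 3.3 N starts it and 6.3 N holds it fully down. The lock lets go once it is pressed more than 2.5 mm; hold it 4 to 6 mm down while sliding. If let go with the carriage over 2 mm short of the end block it may catch a tooth and not come fully up.
- button_top (a point): Centre of the flat top of the lock button: round, black, 32 mm across, in the middle of the carriage between toe plate and ledge. Up, it is 56 mm above the bench (12 mm over the deck); fully down 50 mm. Moves with carriage and button.
- button_home (a point): Fixed point on the gauge: where the centre of the button's top (button up) is when the carriage is against the end block.
- brush: Bystander: loose shoe brush, 150 x 48 mm, 40 mm high, bristles down, beside the gauge. Origin: centre of its underside; x along its length.
- tin: Bystander: loose round polish tin, 80 mm across, 28 mm high, beside the gauge. Origin: centre of its underside.
- jar: Bystander: loose grey jar with black cap, 72 mm across, 105 mm high, beside the gauge. Origin: centre of its underside.

How it is judged:
On the way, in this order (a step that is already met when the one before it is completed fails the run):
1. the lock button is pressed down while the carriage is still well short of the end block (value of joint lock_button above 0.0025 m and value of joint carriage below 0.12 m), for 0.1 s.
2. the carriage reaches the end block with the button still held down (value of joint carriage above 0.152 m and value of joint lock_button above 0.0025 m), for 0.1 s.
At the end, for the whole second after the job is handed in: The carriage stands within 3 mm of the end block, the lock button is up again (within 1 mm), and brush, tin and jar stand upright within 20 mm of where they were (value of joint carriage above 0.152 m and value of joint lock_button below 0.001 m and distance of each of brush, tin, jar from where it was at the start of the episode below 0.02 m and angle between each of brush, tin, jar's own z axis and vertical below 0.15 rad); the robot touches nothing.
It fails at once if the lock button was let up (pressed less than 1 mm) on the way, with the carriage between start and end block (joint 0.075 to 0.145) (value of joint lock_button below 0.001 m and value of joint carriage between 0.075 and 0.145 m).
It fails at once if the brush, the tin or the jar was shifted more than 20 mm or picked up (distance of any of brush, tin, jar from where it was at the start of the episode above 0.02 m).
It also fails if it takes over 35 s, if anything falls off the work surface, if the arm or the gripper's body presses on something with over 40 N, if the wrist force passes 120 N, or if a joint passes its speed limit or range.

## Working session

There is one attempt and no reset: what is moved stays moved. The work goes in short steps, Python scripts to look and compute and a shell command to move; the robot and the scene stay as the last step left them, time stands still between calls to the robot, and variables do not carry over. Pictures are saved under pics/ and viewed, at most 10 in all, crops included, and the job is handed in when it is done.

```bash
ls; mkdir -p pics; python3 - <<'E'
from station import ctrl, optics
import cv2
for n in ("top","side"):
    d=optics.get_image(n); cv2.imwrite(f"pics/{n}0.png",d["image"])
    print(n,d["fx"],d["fy"],d["cx"],d["cy"],d["rvec"],d["tvec"])
o=ctrl.get_obs(); print(o)
E
```

```text
pics
top 384.7904659761115 384.7904659761115 277.9509648771392 213.22606037420405 [ 2.12381611 -2.15563852  0.1435948 ] [0.02133762 0.56920741 0.81130349]
side 514.8012825350398 514.8012825350398 270.8345572179073 208.00179131827502 [ 2.17644039 -0.75160018  0.36857438] [-0.4318623   0.2787584   0.76729541]
{'t': 0.1, 'q': array([ 1.04595792e+00,  5.33132733e-02,  1.61417366e+00,  5.54268229e-05,
        1.47596448e+00, -1.19002223e-01]), 'dq': array([-0.00181421, -0.00083113, -0.00316279,  0.00259831, -0.00127414,
       -0.00165464]), 'effort': array([-3.17162019e-06, -3.94902492e+01, -3.71361995e+01, -1.14619006e-04,
        3.87206033e-03,  5.39531513e-06]), 'tool_pos': array([0.2464464 , 0.57375124, 0.2301619 ]), 'tool_rot': array([-6.32998998e-01, -3.07650542e+00,  2.74176478e-03]), 'contact_force': array([-0.20049611, -0.25118464,  0.05369035]), 'wrist_torque': array([-0.05398114, -0.01262197,  0.0390897 ]), 'grip_force': 0.0, 'opening': 0.08522534731282758}
```

View pics/top0.png

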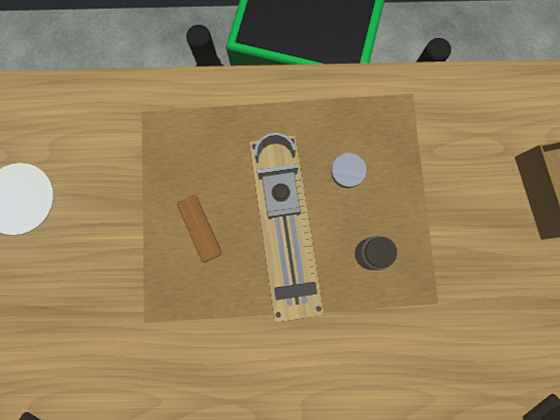

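View pics/side0.png

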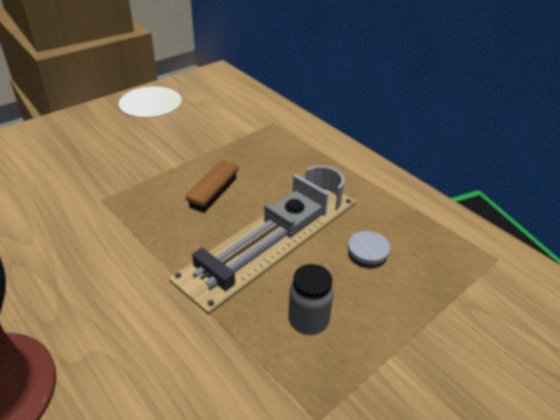

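The top view shows the button at about (281,192), the end block at about (295,291) and the heel cup at about (274,147). The side view shows the button at about (295,206). I'll enlarge both to get tighter readings.

```bash
python3 - <<'E'
import cv2
a=cv2.imread("pics/top0.png")[125:325,230:345]; b=cv2.imread("pics/side0.png")[160:310,165:365]
cv2.imwrite("pics/topc.png",cv2.resize(a[:, :],None,fx=3,fy=3,interpolation=cv2.INTER_CUBIC))
cv2.imwrite("pics/sidec.png",cv2.resize(b,None,fx=4,fy=4,interpolation=cv2.INTER_CUBIC))
E
```

```text
(no output)
```

View pics/topc.png

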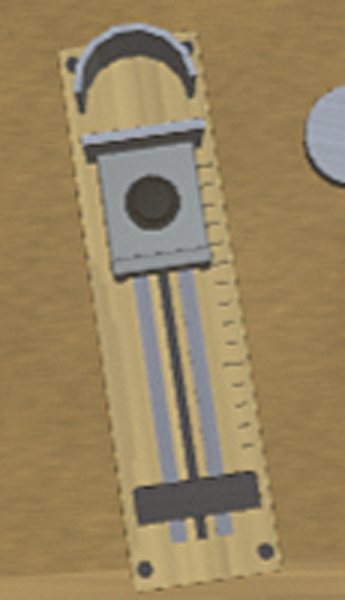

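View pics/sidec.png

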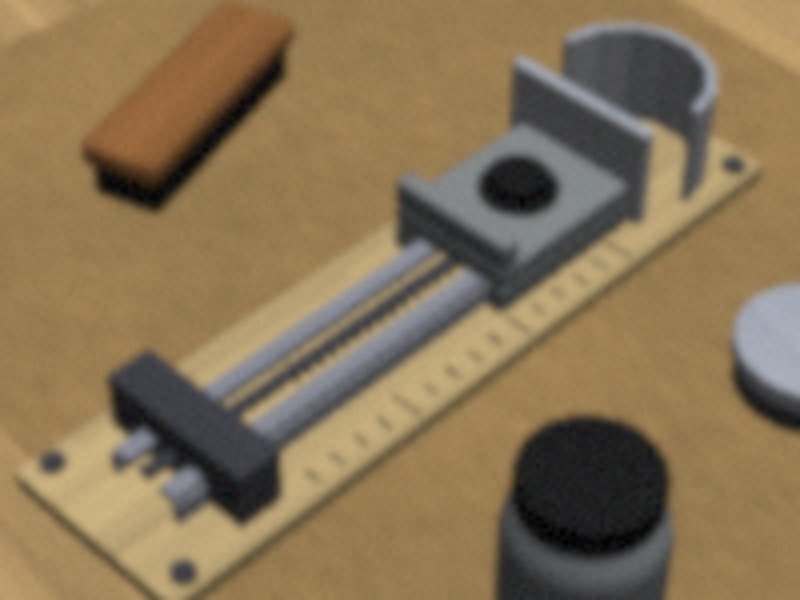

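Crop readings, as full-image pixels. Top: button (280.7,191.7), board corners (250,141.7), (275,321.7) and (324,315), block edge (274.3,288.3) to (315.3,282.3). Side: button (294.5,206), board corners (170,278.8) and (353.8,202), block edge (202.5,248) to (234.3,273.8). I'll fit the gauge pose to these.

```bash
cat > g.py <<'E'
import numpy as np, cv2
from scipy.spatial.transform import Rotation as R
from scipy.optimize import least_squares
CAM={"top":(384.79046597,277.95096,213.22606,[2.12381611,-2.15563852,.1435948],[.02133762,.56920741,.81130349]),
"side":(514.80128,270.83456,208.00179,[2.17644039,-.75160018,.36857438],[-.4318623,.2787584,.76729541])}
def proj(c,P):
    f,cx,cy,r,t=CAM[c]
    return cv2.projectPoints(np.atleast_2d(P).astype(float),np.array(r),np.array(t),np.array([[f,0,cx],[0,f,cy],[0,0,1.]]),None)[0].reshape(-1,2)
def world(p,P):
    c,s=np.cos(p[2]),np.sin(p[2]); P=np.atleast_2d(P)
    return np.c_[p[0]+c*P[:,0]-s*P[:,1],p[1]+s*P[:,0]+c*P[:,1],P[:,2]]
E
python3 - <<'E'
from g import *
L={"top":[((-.21,-.055,.012),(250,141.7)),((.21,-.055,.012),(275,321.7)),((.21,.055,.012),(324,315)),((.135,-.045,.046),(274.3,288.3)),((.135,.045,.046),(315.3,282.3)),('b',(280.7,191.7))],
"side":[((.21,-.055,.012),(170,278.8)),((-.21,.055,.012),(353.8,202)),((.135,-.045,.046),(202.5,248)),((.135,.045,.046),(234.3,273.8)),('b',(294.5,206))]}
def res(p):
    return np.concatenate([(proj(c,world(p,[(p[3]-.072,0,.056) if P=='b' else P for P,_ in l]))-np.array([u for _,u in l])).ravel() for c,l in L.items()])
s=least_squares(res,[.5,0,3.1,.05],x_scale=.01,loss='soft_l1'); p=s.x
print(p.round(4)); print(res(p).reshape(-1,2).round(1).tolist())
print("button",world(p,(p[3]-.072,0,.056)),"home",world(p,(.083,0,.056)),"axis",np.cos(p[2]),np.sin(p[2]))
from station import ctrl
o=ctrl.get_obs(); M=R.from_rotvec(o["tool_rot"]).as_matrix(); print(M.round(4),o["tool_pos"])
# turn wanted: tool y along gauge y, tool z down
y=np.array([-np.sin(p[2]),np.cos(p[2]),0])
for sg in (1,-1):
    z=np.array([0,0,-1.]); W=np.c_[np.cross(sg*y,z),sg*y,z]
    print(sg,"turn",R.from_matrix(M.T@W).as_rotvec().round(4))
print("shift tool to above button z.1",(M.T@(world(p,(p[3]-.072,0,.1))[0]-o["tool_pos"])).round(4))
E
```

```text
[ 5.4590e-01 -4.5000e-03  3.2724e+00  2.7000e-03]
[[-0.2, -0.5], [0.2, 0.9], [0.6, 0.2], [0.2, 0.0], [0.7, -0.1], [0.7, 0.2], [-2.5, -0.2], [2.3, -0.5], [-1.0, -0.7], [0.7, -0.9], [-0.2, -2.1]]
button [[0.61454758 0.00451246 0.056     ]] home [[ 0.46356214 -0.01535719  0.056     ]] axis -0.9914516312106639 -0.130474759895214
[[-9.188e-01  3.948e-01 -1.000e-03]
 [ 3.948e-01  9.188e-01 -1.600e-03]
 [ 3.000e-04 -1.800e-03 -1.000e+00]] [0.2464464  0.57375124 0.2301619 ]
1 turn [-1.0000e-03  2.3000e-03  2.6049e+00]
-1 turn [-0.0017 -0.0008 -0.5367]
shift tool to above button z.1 [-0.563  -0.3774  0.1307]
```

```bash
cat > togo.py <<'E'
import sys
from g import *
from station import ctrl
p=[.5459,-.0045,3.2724]
j,off,z=map(float,sys.argv[1:4])   # joint, tcp offset along gauge x from button, tcp height
o=ctrl.get_obs(); M=R.from_rotvec(o["tool_rot"]).as_matrix()
gx=np.array([np.cos(p[2]),np.sin(p[2]),0]); zz=np.array([0,0,-1.])
W=np.c_[np.cross(-gx,zz),-gx,zz]
T=world(p,(j-.072+off,0,z))[0]
print("t",o["t"],"shift",(M.T@(T-o["tool_pos"])).round(4),"turn",R.from_matrix(M.T@W).as_rotvec().round(4),"pos",o["tool_pos"].round(4),"F",o["contact_force"].round(1),"open",round(o["opening"],4))
c,s=gx[:2]; d=o["tool_pos"]-[p[0],p[1],0]; print("gauge xy",round(c*d[0]+s*d[1],4),round(-s*d[0]+c*d[1],4))
E
python3 -m jog '[[[-0.2,-0.135,0],[0,0,0.7]],[[-0.2,-0.135,0],[0,0,0.7]],[[-0.2,-0.135,0],[0,0,0.7]],[[-0.2,-0.135,0],[0,0,0.7]],[[-0.2,-0.135,0],[0,0,0.7]]]' 0.15 20; python3 togo.py 0.0027 0.015 0.13
```

```text
t: 0.6
tool_pos: [0.3778, 0.369, 0.2308]
tool_rot: [1.657, 2.669, -0.001]
contact_force: [0.8, 0.7, -0.0]
opening: 0.0132
grip_force: 0.0
t 0.6 shift [-0.4268  0.0364  0.101 ] turn [-0.0005  0.0006  0.3287] pos [0.3778 0.369  0.2308] F [ 0.8  0.7 -0. ] open 0.0132
gauge xy 0.1179 -0.3922
```

```bash
python3 -m jog '[[[-0.22,0.018,0],[0,0,0.33]],[[-0.22,0.018,0],[0,0,0.33]],[[-0.22,0.018,0],[0,0,0.33]],[[-0.22,0.018,0],[0,0,0.33]],[[-0.22,0.018,0],[0,0,0.33]]]'; python3 togo.py 0.0027 0.015 0.13
```

```text
t: 1.1
tool_pos: [0.4932, 0.1792, 0.2309]
tool_rot: [2.071, 2.362, -0.002]
contact_force: [0.3, -0.4, 0.1]
opening: 0.0125
grip_force: 0.0
t 1.1 shift [-0.189   0.0826  0.1011] turn [-0.0003  0.0011  0.0003] pos [0.4932 0.1792 0.2309] F [ 0.3 -0.4  0.1] open 0.0125
gauge xy 0.0283 -0.189
```

```bash
python3 -m jog '[[[-0.189,0.083,0.04],[0,0,0]],[[-0.189,0.083,0.04],[0,0,0]],[[-0.189,0.083,0.04],[0,0,0]],[[-0.189,0.083,0.04],[0,0,0]],[[-0.189,0.083,0.06],[0,0,0]]]'; python3 -m jog '[[[0,0,0.03],[0,0,0]],[[0,0,0.075],[0,0,0]],[[0,0,0.075],[0,0,0]]]';  python3 togo.py 0.0027 0.015 0.07
python3 - <<'E'
from station import optics
import cv2
d=optics.get_image("side"); b=d["image"][130:310,165:365]
t=optics.get_image("top")["image"][125:305,200:360]
cv2.imwrite("pics/n1.png",cv2.hconcat([cv2.resize(b,None,fx=2.2,fy=2.2,interpolation=2),cv2.resize(t,None,fx=2.2,fy=2.2,interpolation=2)]))
E
```

```text
t: 1.6
tool_pos: [0.6025, 0.0021, 0.1725]
tool_rot: [2.069, 2.358, 0.002]
contact_force: [-0.4, -0.1, 0.0]
opening: 0.0128
grip_force: 0.0
t: 1.9
tool_pos: [0.594, 0.0069, 0.0885]
tool_rot: [-2.059, -2.357, 0.013]
contact_force: [-1.2, -0.2, -0.4]
opening: 0.013
grip_force: 0.0
t 1.9 shift [-0.0051  0.0054  0.0184] turn [-0.0143 -0.0036  0.0036] pos [0.594  0.0069 0.0885] F [-1.2 -0.2 -0.4] open 0.013
gauge xy -0.0491 -0.005
```

View pics/n1.png

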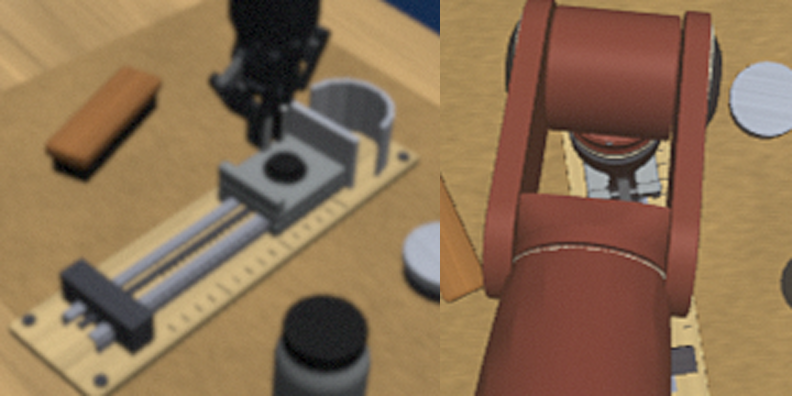

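The fingers hang over the carriage. The tips are at about crop (270,140), which is side (287.7,193.6), just ahead of the button at crop (286,167). I'll let the arm settle and compare with the projection.

```bash
python3 -m jog '[[[0,0,0],[0,0,0]],[[0,0,0],[0,0,0]]]' >/dev/null;  python3 togo.py 0.0027 0.015 0.07
python3 - <<'E'
from g import *
from station import optics,ctrl
o=ctrl.get_obs(); M=R.from_rotvec(o["tool_rot"]).as_matrix()
P=o["tool_pos"]+np.array([0*M[:,1],.0065*M[:,1],-.0065*M[:,1]])
pr=proj("side",P); print(((pr-[235,150])*6).round(0), M[:,2].round(3))
d=optics.get_image("side"); cv2.imwrite("pics/n2.png",cv2.resize(d["image"][150:245,235:365],None,fx=6,fy=6,interpolation=2))
E
```

```text
t 2.2 shift [-0.0037 -0.0024  0.0295] turn [0.0048 0.0012 0.0046] pos [0.6015 0.0066 0.0995] F [ 0.7  0.2 -0.4] open 0.0131
gauge xy -0.0566 -0.0037
[[327. 232.]
 [340. 224.]
 [313. 241.]] [ 0.005 -0.001 -1.   ]
```

View pics/n2.png

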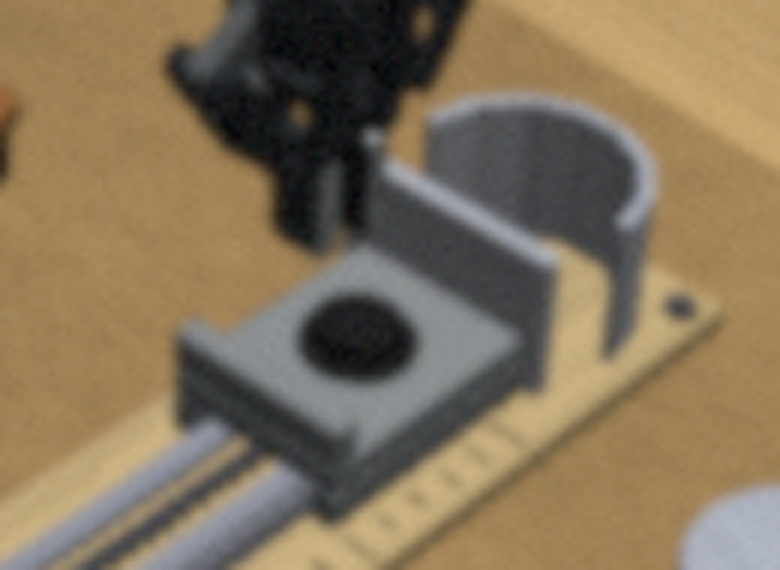

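The gap between the tips is at about crop (335,240), 2 mm or less from the projected TCP at (327,232). The button is at (358,335), and its offset from the model is the same, so the two agree. Next I'll go down.

```bash
python3 -m jog '[[[-0.002,-0.001,0.01],[0,0,0]],[[-0.004,-0.002,0.02],[0,0,0]],[[-0.004,-0.002,0.03],[0,0,0]],[[-0.004,-0.002,0.034],[0,0,0]],[[-0.004,-0.002,0.034],[0,0,0]]]';python3 -m jog '[[[0,0,0],[0,0,0]],[[0,0,0],[0,0,0]],[[0,0,0],[0,0,0]]]' ;  python3 togo.py 0.0027 0.015 0.05
```

```text
t: 2.75
tool_pos: [0.5971, 0.0024, 0.0606]
tool_rot: [-2.065, -2.364, 0.003]
contact_force: [-0.4, -0.2, -0.5]
opening: 0.0128
grip_force: 0.0
t: 3.05
tool_pos: [0.5986, 0.0023, 0.0629]
tool_rot: [2.066, 2.366, 0.001]
contact_force: [0.5, -0.5, -1.0]
opening: 0.0129
grip_force: 0.0
t 3.05 shift [0.0001 0.0012 0.0129] turn [0.001  0.0003 0.0042] pos [0.5986 0.0023 0.0629] F [ 0.5 -0.5 -1. ] open 0.0129
gauge xy -0.0531 0.0001
```

Now I'll press in small steps.

```bash
python3 -m jog '[[[0,0,0.003],[0,0,0]],[[0,0,0.006],[0,0,0]],[[0,0,0.006],[0,0,0]],[[0,0,0.006],[0,0,0]]]';python3 -m jog '[[[0,0,0.002],[0,0,0]],[[0,0,0.003],[0,0,0]],[[0,0,0.003],[0,0,0]],[[0,0,0.003],[0,0,0]]]';python3 -m jog '[[[0,0,0.001],[0,0,0]],[[0,0,0.002],[0,0,0]],[[0,0,0.002],[0,0,0]],[[0,0,0.002],[0,0,0]]]'
```

```text
t: 3.45
tool_pos: [0.5982, 0.0023, 0.0564]
tool_rot: [2.067, 2.366, 0.0]
contact_force: [-0.3, 0.6, 2.1]
opening: 0.0123
grip_force: 0.7
t: 3.85
tool_pos: [0.5984, 0.0023, 0.0537]
tool_rot: [2.066, 2.366, 0.001]
contact_force: [-0.9, -0.3, 4.9]
opening: 0.0131
grip_force: 2.2
t: 4.25
tool_pos: [0.5984, 0.0023, 0.0516]
tool_rot: [2.066, 2.366, 0.001]
contact_force: [-2.1, 0.1, 5.4]
opening: 0.0132
grip_force: 2.7
```

```bash
python3 -m jog '[[[0,0,0.001],[0,0,0]],[[0,0,0.0015],[0,0,0]],[[0,0,0.0015],[0,0,0]],[[0,0,0.0015],[0,0,0]]]';python3 -m jog '[[[0,-0.002,0],[0,0,0]],[[0,-0.004,0],[0,0,0]],[[0,-0.006,0],[0,0,0]],[[0,-0.008,0],[0,0,0]],[[0,-0.01,0],[0,0,0]]]'; python3 togo.py 0.155 0.0195 0.05
```

```text
t: 4.65
tool_pos: [0.5986, 0.0023, 0.0503]
tool_rot: [2.066, 2.366, 0.001]
contact_force: [-1.8, -0.4, 6.4]
opening: 0.0129
grip_force: 3.0
t: 5.15
tool_pos: [0.5896, 0.0011, 0.0509]
tool_rot: [2.065, 2.364, 0.004]
contact_force: [1.1, 0.8, 6.0]
opening: 0.0127
grip_force: 2.8
t 5.15 shift [ 0.0008 -0.1466  0.0003] turn [0.0036 0.0002 0.0041] pos [0.5896 0.0011 0.0509] F [1.1 0.8 6. ] open 0.0127
gauge xy -0.0441 0.0002
```

```bash
python3 -m jog '[[[0,-0.004,0.0003],[0,0,0]],[[0,-0.009,0.0005],[0,0,0]],[[0,-0.014,0.0005],[0,0,0]],[[0,-0.019,0.0005],[0,0,0]],[[0,-0.024,0.0005],[0,0,0]]]'; python3 togo.py 0.155 0.0195 0.05
python3 - <<'E'
from station import optics
import cv2
d=optics.get_image("side"); cv2.imwrite("pics/n3.png",cv2.resize(d["image"][150:300,165:365],None,fx=4,fy=4,interpolation=2))
E
```

```text
t: 5.65
tool_pos: [0.5658, -0.0021, 0.0504]
tool_rot: [2.065, 2.364, 0.004]
contact_force: [1.2, 0.9, 5.9]
opening: 0.0127
grip_force: 3.0
t 5.65 shift [ 7.000e-04 -1.226e-01 -1.000e-04] turn [0.0038 0.0001 0.0041] pos [ 0.5658 -0.0021  0.0504] F [1.2 0.9 5.9] open 0.0127
gauge xy -0.0201 0.0002
```

View pics/n3.png

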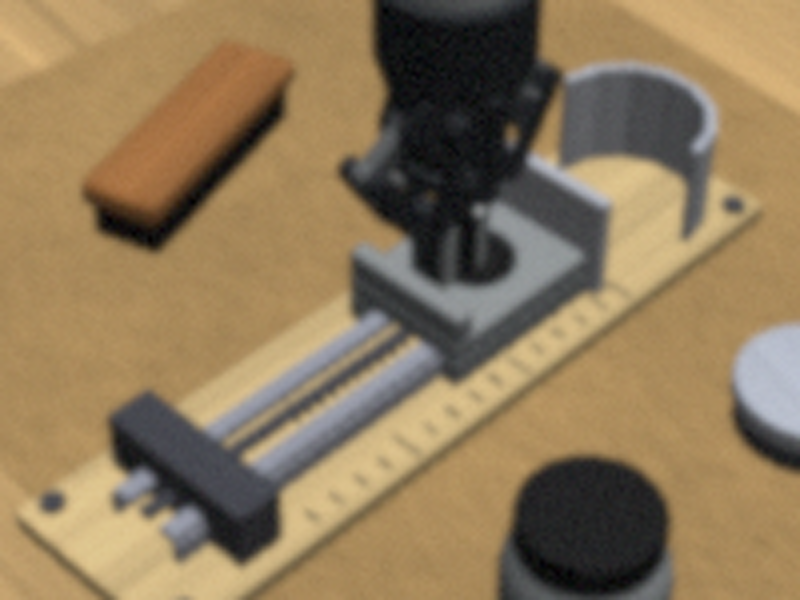

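The carriage follows the fingers: the trailing finger sits on the button at about (470,262) and the leading one near the ledge at (440,275). I'll keep pushing.

```bash
python3 -m jog '[[[0,-0.006,0.0003],[0,0,0]],[[0,-0.012,0.0003],[0,0,0]],[[0,-0.018,0.0003],[0,0,0]],[[0,-0.024,0.0003],[0,0,0]],[[0,-0.03,0.0003],[0,0,0]]]'; python3 -m jog '[[[0,-0.006,0],[0,0,0]],[[0,-0.012,0],[0,0,0]],[[0,-0.018,0],[0,0,0]],[[0,-0.024,0],[0,0,0]],[[0,-0.03,0],[0,0,0]]]'; python3 togo.py 0.155 0.0195 0.05
```

```text
t: 6.2
tool_pos: [0.5362, -0.0061, 0.0502]
tool_rot: [2.065, 2.364, 0.005]
contact_force: [1.6, 2.1, 6.9]
opening: 0.0129
grip_force: 3.2
t: 6.7
tool_pos: [0.5064, -0.01, 0.0502]
tool_rot: [2.065, 2.364, 0.005]
contact_force: [2.1, 2.8, 6.3]
opening: 0.0125
grip_force: 3.4
t 6.7 shift [ 0.0006 -0.0626 -0.0001] turn [ 0.0039 -0.0003  0.004 ] pos [ 0.5064 -0.01    0.0502] F [2.1 2.8 6.3] open 0.0125
gauge xy 0.0399 0.0003
```

```bash
python3 -m jog '[[[0,-0.006,0.0002],[0,0,0]],[[0,-0.012,0.0002],[0,0,0]],[[0,-0.018,0.0002],[0,0,0]],[[0,-0.024,0.0002],[0,0,0]],[[0,-0.03,0.0002],[0,0,0]]]'; python3 -m jog '[[[0,-0.005,0],[0,0,0]],[[0,-0.01,0],[0,0,0]],[[0,-0.015,0],[0,0,0]],[[0,-0.019,0],[0,0,0]],[[0,-0.022,0],[0,0,0]]]'; python3 togo.py 0.155 0.0195 0.05
```

```text
t: 7.2
tool_pos: [0.4768, -0.014, 0.0502]
tool_rot: [2.065, 2.364, 0.005]
contact_force: [1.8, 3.4, 7.0]
opening: 0.0128
grip_force: 3.8
t: 7.7
tool_pos: [0.455, -0.0169, 0.0501]
tool_rot: [2.065, 2.364, 0.005]
contact_force: [0.5, 3.1, 7.9]
opening: 0.0127
grip_force: 3.8
t 7.7 shift [ 0.0005 -0.0108  0.0001] turn [ 0.0041 -0.0006  0.004 ] pos [ 0.455  -0.0169  0.0501] F [0.5 3.1 7.9] open 0.0127
gauge xy 0.0917 0.0004
```

```bash
python3 -m jog '[[[0,-0.002,0],[0,0,0]],[[0,-0.004,0],[0,0,0]],[[0,-0.006,0],[0,0,0]],[[0,-0.007,0],[0,0,0]],[[0,-0.007,0],[0,0,0]]]'; python3 -m jog '[[[0,-0.001,0],[0,0,0]],[[0,-0.002,0],[0,0,0]],[[0,-0.003,0],[0,0,0]],[[0,-0.004,0],[0,0,0]],[[0,-0.004,0],[0,0,0]]]'; python3 togo.py 0.155 0.0195 0.05
```

```text
t: 8.2
tool_pos: [0.448, -0.0178, 0.0501]
tool_rot: [2.066, 2.364, 0.005]
contact_force: [-0.8, 3.2, 8.4]
opening: 0.0126
grip_force: 4.2
t: 8.7
tool_pos: [0.4456, -0.0186, 0.0506]
tool_rot: [2.064, 2.362, 0.009]
contact_force: [4.5, 2.5, 5.2]
opening: 0.0127
grip_force: 3.7
t 8.7 shift [ 0.0009 -0.0012  0.0006] turn [0.0077 0.0005 0.0037] pos [ 0.4456 -0.0186  0.0506] F [4.5 2.5 5.2] open 0.0127
gauge xy 0.1013 0.0009
```

```bash
python3 -m jog '[[[0,-0.001,0.0007],[0,0,0]],[[0,-0.002,0.0007],[0,0,0]],[[0,-0.003,0.0007],[0,0,0]],[[0,-0.003,0.0007],[0,0,0]],[[0,-0.003,0.0007],[0,0,0]]]'; python3 togo.py 0.155 0.0195 0.05
python3 - <<'E'
from station import optics
import cv2
d=optics.get_image("side"); cv2.imwrite("pics/n4.png",cv2.resize(d["image"][180:310,165:335],None,fx=4.5,fy=4.5,interpolation=2))
E
```

```text
t: 9.2
tool_pos: [0.4452, -0.0189, 0.051]
tool_rot: [2.061, 2.358, 0.016]
contact_force: [10.9, 4.2, 3.4]
opening: 0.0127
grip_force: 6.2
t 9.2 shift [ 0.0012 -0.0007  0.001 ] turn [0.0144 0.0009 0.0032] pos [ 0.4452 -0.0189  0.051 ] F [10.9  4.2  3.4] open 0.0127
gauge xy 0.1018 0.0012
```

View pics/n4.png

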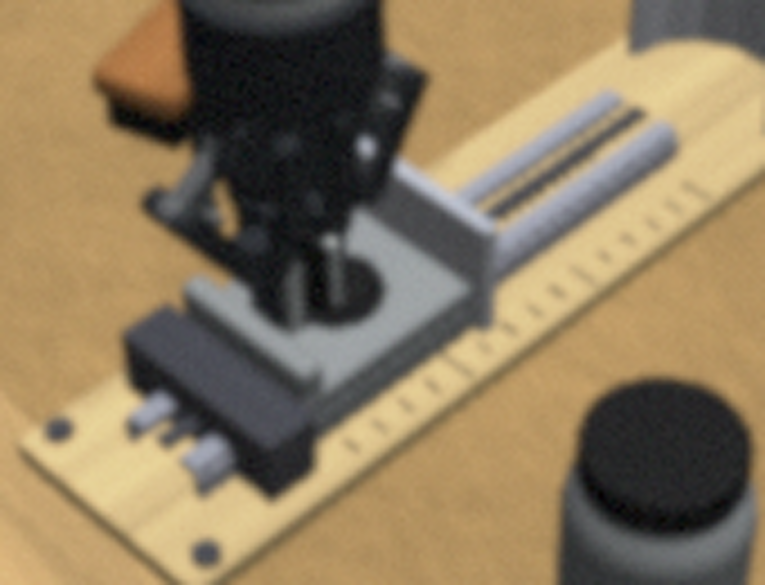

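The carriage stands against the end block: the ledge edge, (190,285) to (320,380), meets the block. The trailing finger still holds the button at (340,295). I'll hold briefly, pressed a little harder, then lift straight up.

```bash
python3 -m jog '[[[0,0,0.001],[0,0,0]],[[0,0,0.001],[0,0,0]],[[0,0,0.001],[0,0,0]]]'; python3 -m jog '[[[0,0,-0.003],[0,0,0]],[[0,0,-0.006],[0,0,0]],[[0,0,-0.01],[0,0,0]],[[0,0,-0.02],[0,0,0]],[[0,0,-0.04],[0,0,0]]]'; python3 -m jog '[[[0,0,-0.04],[0,0,0]],[[0,0,-0.08],[0,0,0]],[[0,0,-0.11],[0,0,0]],[[0,0,-0.11],[0,0,0]],[[0,0,-0.11],[0,0,0]]]'
python3 - <<'E'
from station import optics
import cv2
d=optics.get_image("side"); cv2.imwrite("pics/n5.png",cv2.resize(d["image"][140:320,165:405],None,fx=3.2,fy=3.2,interpolation=2))
E
```

```text
t: 9.55
tool_pos: [0.4452, -0.0189, 0.0508]
tool_rot: [2.061, 2.358, 0.015]
contact_force: [8.3, 4.8, 7.6]
opening: 0.0131
grip_force: 6.6
t: 10.05
tool_pos: [0.4366, -0.0188, 0.0849]
tool_rot: [-2.062, -2.361, 0.006]
contact_force: [0.3, -0.9, 0.0]
opening: 0.0126
grip_force: 0.0
t: 10.55
tool_pos: [0.439, -0.0192, 0.1969]
tool_rot: [-2.066, -2.366, 0.001]
contact_force: [-0.6, -0.2, -0.1]
opening: 0.0128
grip_force: 0.0
```

View pics/n5.png

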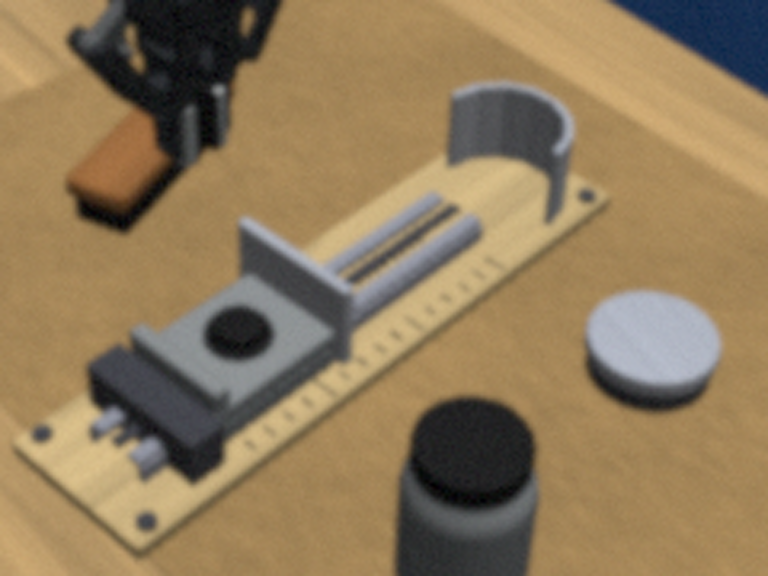

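The carriage is flush with the end block at (180,400), the button at (240,332) is up, and the brush, tin and jar haven't moved. The hand is clear, so I'll hand the job in.

```bash
python3 -m jog '[[[0,0,0],[0,0,0]],[[0,0,0],[0,0,0]],[[0,0,0],[0,0,0]]]' >/dev/null; python3 -c "
from station import job
print(job.finish_job())"
```

```text
the job is handed in; nothing more can be done
None
```

I pushed the carriage fully against the end block with the lock button held down, then let the button up and handed the job in; the last picture showed the brush, tin and jar unmoved and the hand clear, but no verdict came back.

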